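Pop the filler piston out of its nest and trap it on the ramp

TASK

Press the spring key of the white stand down with one finger so that the ejector pops the steel piston out of its nest, and stop the piston on the ramp with your other finger before it rolls off the end. Finish while holding: the key still pressed down, the piston lying still on the ramp against the other finger. Do not pick the piston up, do not push it out by hand, and leave the other things on the table where they are.

Things in the scene. Friction and masses are not known exactly. Their poses are not given: they have to be found in the camera images.
- stand: White plastic ejector stand fixed to the table, 76 mm wide (its x), 164 mm long (its y). Origin at table height straight under the nest centre; x across, y the way the piston rolls, z up. In order along +y: spring key, back wall, nest with the piston (floor 43 mm high, cheeks 56 mm high at x +-33 to 37 mm), lip, steel ramp sloping down 14 degrees to an open end. Free room above.
- piston: Steel cylinder with two thin black bands, 36 mm diameter, 56 mm long, 0.19 to 0.33 kg, lying along the stand's x in the nest. Origin mid-axis, at stand (0, 0, 61 mm); its frame turns as it rolls. When the key is pressed some 7 to 11 mm it is lifted over the lip and rolls down the ramp to the stand's +y, off the end in under a second. It leans only lightly on a finger.
- key_top (a point): Centre of the key's flat top, a grey plate 40 mm (x) by 34 mm (y), at stand (0, -43 mm): it spans y -60 to -26 mm. 63 mm high when up, 50 mm when fully down (then level with the lip). Axes as the stand's.
- back_wall (a point): Middle of the top edge of the back wall between key and nest: 3 mm thick, y -22 to -19 mm, 58 mm high, 73 mm wide. It is fixed: a fingertip on the key needs to stay clear of it. Axes as the stand's.
- key (a joint): How far the key is pressed straight down, in m: 0 up, 0.013 at its hard stop; it springs back when let go. It moves from about 1.3 N on, needs about 2.6 N to be fully down, and 2 to 4.5 N more while it lifts the piston.
- lip (a point): Middle of the lip, the top edge of the ramp, at stand (0, 15 mm), 50 mm high. The ramp surface falls from here 1 mm for each 4 mm of y. On the ramp the piston's axis runs about 18.5 mm over the surface, so a tip at the pressed key's height (50 mm) stands over the ramp yet below the axis: two fingers in line with the stand's y, open 75 to 85 mm, can press the key and bar the ramp at once.
- ramp_end (a point): Middle of the open lower edge of the ramp's surface, at stand (0, 95 mm), 30 mm high. The ramp is 65 mm wide between kerbs standing 8 mm over it. Past this edge the piston drops to the table. Axes as the stand's.
- nozzle_wide: wide filling nozzle, a steel cone 75 mm tall standing on a flange 52 mm across; origin at the centre of its underside. A bystander.
- nozzle_slim: slim filling nozzle, a steel cone 80 mm tall standing on a flange 48 mm across; origin at the centre of its underside. A bystander.
- spice_jar: spice jar with a white cap, 52 mm across, 85 mm tall; origin at the centre of its underside. A bystander.
- steel_cup: steel cup, 64 mm across the rim, 60 mm tall; origin at the centre of its underside. A bystander.
- union_nut: flat steel ring, 68 mm outside, 22 mm high, lying on the table beyond the foot of the ramp; origin at the centre of its underside. A bystander.
- spatula: spatula lying well to the side; a bystander.
- bowl: green plastic bowl, 200 mm across, 80 mm tall, well to the side; a bystander.
Not all that is in view belongs to the job. What is shaped like the piston but red is not meant.

How it is judged (in metres and radians):
On the way, in this order (a step that is already met when the one before it is completed fails the run):
1. the key is pressed down by a finger and the piston has been popped over the lip onto the ramp (y of piston in the frame of stand above 0.015 m and value of joint key above 0.005 m and contact force between the fingers and stand above 0.5 N).
2. the piston is trapped on the ramp against a finger, at rest, with the key still down (y of piston in the frame of stand between 0.016 and 0.088 m and z of piston in the frame of stand between 0.05 and 0.075 m and value of joint key above 0.006 m and contact force between the fingers and piston above 0.04 N and linear speed of piston below 0.02 m/s), for 0.4 s.
At the end, for the whole second after the job is handed in: A finger holds the key down (more than 6 mm of its 13 mm); the piston lies on the ramp, its axis 16 to 88 mm past the nest centre along the stand's y and 50 to 75 mm over the table, leaning on a finger (more than 0.04 N), slower than 20 mm/s (all of step 2 and contact force between the fingers and stand above 0.5 N); the arm keeps its last pose, push and grip.
It fails at once if the piston is lifted or carried (z of piston in the frame of stand above 0.09 m).
It fails at once if the piston left the stand (z of piston in the frame of stand below 0.045 m or y of piston in the frame of stand above 0.105 m or y of piston in the frame of stand below -0.02 m or x of piston in the frame of stand above 0.02 m or x of piston in the frame of stand below -0.02 m).
It fails at once if the piston is out of its nest with the key up (pushed out by hand, or the key let go) (y of piston in the frame of stand above 0.012 m and value of joint key below 0.003 m).
It fails at once if a bystander was disturbed (moved over 20 mm) (distance of any of nozzle_wide, nozzle_slim, spice_jar, steel_cup, union_nut, spatula, bowl from where it was at the start of the episode above 0.02 m).
It also fails if it takes over 32 s, if anything falls off the work surface, if the arm or the gripper's body presses on something with over 40 N, if the wrist force passes 120 N, or if a joint passes its speed limit or range.

ROBOT

A 6-joint arm with a two-finger parallel gripper is mounted at the origin on the work surface. World frame = base frame: x ahead of the robot, y to its left, z up, the work surface at z = 0. Lengths are in mm, angles in rad, forces in N, time in s.
With the tool pointing down it reaches from about 350 to 875 mm from the base axis. Payload 4.2 kg.
Tool frame: the origin (TCP) lies at the very end of the fingers, on their centre line; the grasp point (between the pads) lies 19 mm behind it; z points along the fingers, y is the line along which they close (so a half turn about z gives the same grasp; the last joint's range is limited). The gripper opens to 85 mm and grips with 20 to 120 N. Pads are 22 mm wide; open, the fingers measure 114 mm over their backs; the gripper's body (76 mm by 85 mm) begins 54 mm behind the grasp point. The pads swing forward as they close: fully open they stand 13 mm farther back than shut.
Start: joints at [-0.965, 0.385, 0.008, 0, -1.194, -0.259], TCP at [212.446, -587.764, 231.312] pointing down, gripper open.
Joint ranges: [-3.14, 3.14], [-1.21, 2.06], [-1.07, 1.41], [-3.16, 2.05], [-2.99, -0.16], [-3.1, 3.1]. Speed limits (rad/s): [2.79, 2.79, 3.14, 3.14, 3.14, 3.14].

INTERFACE

Orientations are given as a unit quaternion [x, y, z, w].
In Python, from bench import arm, optics gives the robot as it stands. The module is installed in compiled form; this text tells all that it offers.
- The arm moves only by the tool step_arm, never from a script. Its argument "motion" is a list of rows, each an object with "dr": the turn, a rotation vector about the tool's x, y, z in units of 8 degrees (1.0 is 8 degrees), a list of three; "slide": the shift along the tool's x, y, z in mm, a list of three; "jaw": the finger opening in mm, from 0 to 85.4. A call has exactly 8 rows; each row is the pose to reach, as a shift and turn from the pose commanded when the call began, along the tool's axes at that moment; what a row does not reach only later rows make up. A row lasts 1/8 s, in which the tool goes at most 62.5 mm and 10.7 degrees, less where a joint would pass 70% of its speed; a pose out of reach is approached as far as the arm can. A call with a gripper value outside its range is refused whole. The fingers move at their own pace and stop on an object; the grip force is fixed at half the most. Time passes only in rows, so rows that repeat a pose let the fingers close, or fill a call up. It gives the time, the measured TCP pose, the force, the opening and the grip force at its end, in the units of the state.
- arm.read_state(): the state, without advancing time (a new reading comes with each control period).
- optics.get_image(name): name is "scene" or "top" or "wrist"; returns the picture (400x640x3 uint8, blue, green, red); there is no depth.
- optics.camera_info(name): a dict with "camera_matrix" (3x3 intrinsics, pixels), "view" (4x4, takes a point from world to camera coordinates); the wrist camera has in their place "T_tool_cam" (4x4, takes a point from camera to tool coordinates, whose origin is the TCP and whose axes are the flange's). Camera axes: x right, y up, looking along -z (the intrinsics and any distortion apply to the point x, -y, -z); pixel columns grow to the right and rows downward; lengths in mm; the calibration is good to about 2 mm. A picture is of the moment at which its call begins: read the wrist's pose just before it. camera_info takes no time and is no camera call.
- arm.job_done(): hands the job in; it is judged then, once.
The state is a dict: "clock": time; "joints": joint angles; "joint_vel": joint speeds; "joint_efforts": joint torques, N m; "position": TCP position; "ee_rot": TCP orientation; "contact_force": force on the tool from outside, world axes, zero at the start; "wrist_torque": the same for the moment, N m; "gripper_width": finger opening in mm; "grasp_force": force on a finger pad.
Only numpy, scipy, OpenCV 4.12 (cv2) and the standard library are available. Lean on these libraries where they do the work, as an engineer would, in place of code of your own. Each camera call takes 0.05 s, during which the arm holds its last target. There are 200 camera calls.

## Working session

There is one attempt and no reset: what is moved stays moved. The work goes in short steps, Python scripts to look and compute and a tool call to move; the robot and the scene stay as the last step left them, time stands still between calls to the robot, and variables do not carry over. Pictures are saved under pics/ and viewed, at most 10 in all, crops included, and the job is handed in when it is done.

Besides the shell and the picture viewer there is one more tool, called after ">>>" as name([rows], argument=value, ...), one row to a line, values as JSON. step_arm: Moves the arm, as the interface text tells. Its arguments: {"type":"object","properties":{"motion":{"type":"array","items":{"type":"object","properties":{"dr":{"type":"array","items":{"type":"number"}},"slide":{"type":"array","items":{"type":"number"}},"jaw":{"type":"number"}}}}},"required":["motion"]}

```bash
mkdir -p pics
python3 - <<'E'
from bench import arm, optics
import cv2, numpy as np
np.set_printoptions(suppress=True,precision=4)
for n in ("scene","top"):
    cv2.imwrite(f"pics/{n}.png",optics.get_image(n)); i=optics.camera_info(n); print(n,i)
print(optics.camera_info("wrist"));print(arm.read_state())
E
```

```text
scene {'camera_matrix': array([[375.8109,   0.    , 320.6593],
       [  0.    , 375.8109, 195.5589],
       [  0.    ,   0.    ,   1.    ]]), 'view': array([[    0.2264,     0.974 ,     0.0046,   -75.0071],
       [   -0.6434,     0.146 ,     0.7515,   314.0649],
       [    0.7313,    -0.1731,     0.6597, -1638.5666],
       [    0.    ,     0.    ,     0.    ,     1.    ]])}
top {'camera_matrix': array([[373.2878,   0.    , 319.7596],
       [  0.    , 373.2878, 199.1182],
       [  0.    ,   0.    ,   1.    ]]), 'view': array([[    0.012 ,    -0.9999,    -0.0024,   -61.3006],
       [    0.9938,     0.0117,     0.1107,  -563.2648],
       [   -0.1107,    -0.0037,     0.9938, -1341.1142],
       [    0.    ,     0.    ,     0.    ,     1.    ]])}
{'camera_matrix': array([[335.4011,   0.    , 320.0546],
       [  0.    , 335.4011, 195.1034],
       [  0.    ,   0.    ,   1.    ]]), 'T_tool_cam': array([[  -0.0008,    0.9621,    0.2729,   68.1734],
       [   1.    ,    0.0008,    0.    ,    0.0608],
       [  -0.0002,    0.2729,   -0.9621, -142.3053],
       [   0.    ,    0.    ,    0.    ,    1.    ]])}
{'clock': 0.1, 'joints': array([-0.9654,  0.3855,  0.0068, -0.0004, -1.194 , -0.2586]), 'joint_vel': array([-0.0009, -0.0023,  0.0039,  0.0021,  0.0008, -0.0008]), 'joint_efforts': array([ -0.0014, -39.332 ,  18.893 ,   4.1979,  -0.0026,   0.    ]), 'position': array([ 212.257 , -587.308 ,  230.3475]), 'ee_rot': array([-0.1725,  0.985 ,  0.0009, -0.0002]), 'contact_force': array([-0.2149,  0.9399, -0.216 ]), 'wrist_torque': array([ 0.07  , -0.0101, -0.036 ]), 'grasp_force': 0.0, 'gripper_width': 85.18705869827939}
```

View pics/scene.png

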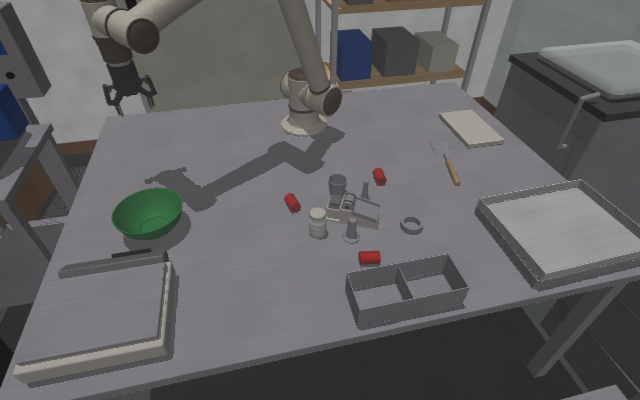

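View pics/top.png

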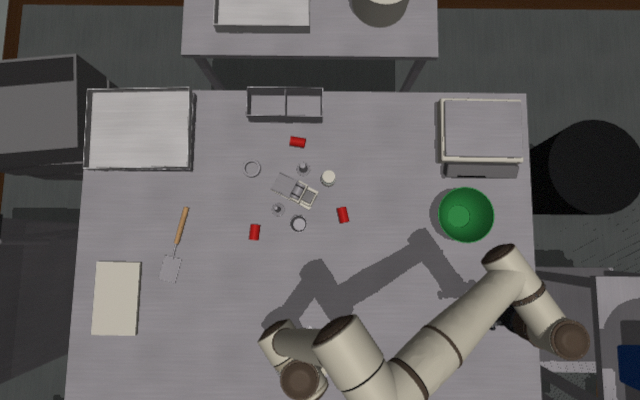

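The stand is at about (295,190) in the top view and (352,210) in the scene view. Its ramp points towards the union nut at (252,169). The lookalikes are the red cylinders at top (297,142), (343,214) and (254,232), and the steel nozzles and cup at (303,167), (278,209) and (299,224). I'm choosing the steel cylinder inside the stand at about (298,190), and will check it in a close crop.

Run:
```python
import cv2, numpy as np
a=cv2.imread("pics/top.png")[155:235,240:350]; b=cv2.imread("pics/scene.png")[165:245,280:390]
a,b=[cv2.resize(i,None,fx=7,fy=7,interpolation=cv2.INTER_CUBIC)[:, :] for i in (a,b)]
cv2.imwrite("pics/crop.png",a)
cv2.imwrite("pics/crop2.png",b)
```

```text
(no output)
```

View pics/crop.png

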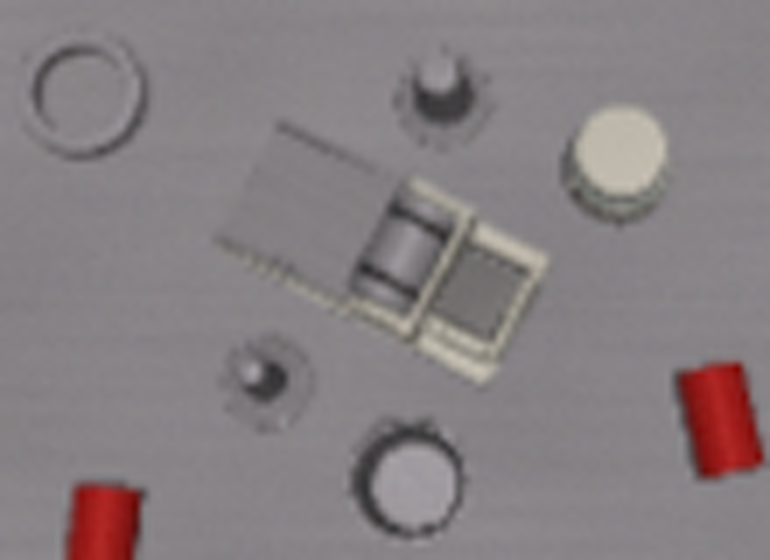

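The crop shows the steel piston with its two black bands at crop (405,248). The grey key plate is at (482,292), and the ramp's open end runs from (280,122) to (218,240). Next I'll work out a coarse pose and the move to a wrist view.

```bash
cat > h.py <<'E'
import numpy as np
from scipy.spatial.transform import Rotation as R
from bench import arm, optics
np.set_printoptions(suppress=True,precision=2)
def cast(cam,uv,z,state=None):
    i=optics.camera_info(cam);K=i["camera_matrix"]
    if cam=="wrist":
        T=np.eye(4);T[:3,:3]=R.from_quat(state["ee_rot"]).as_matrix();T[:3,3]=state["position"];T=T@i["T_tool_cam"]
    else: T=np.linalg.inv(i["view"])
    p=np.c_[np.atleast_2d(uv),np.ones(len(np.atleast_2d(uv)))]@np.linalg.inv(K).T
    d=(p*[1,-1,-1])@T[:3,:3].T; o=T[:3,3]; z=np.broadcast_to(z,len(d))
    return o+d*((z-o[2])/d[:,2])[:,None]
E
python3 - <<'E'
from h import *
c=np.array([[405,248],[482,292],[280,122],[218,240],[472,215],[410,335]])
uv=(c+.5)/7-.5+[240,155]
P=cast("top",uv,[68,63,35,35,58,58]);print(P)
d=P[0]-P[1];print(np.degrees(np.arctan2(d[1],d[0])),np.hypot(*d[:2]))
e=P[[2,3]].mean(0)-P[1];print(np.degrees(np.arctan2(e[1],e[0])),np.hypot(*e[:2]))
s=arm.read_state();print(R.from_quat(s["ee_rot"]).as_matrix(),s["position"])
E
```

```text
[[591.82  25.77  68.  ]
 [570.18 -13.87  63.  ]
 [662.65  95.17  35.  ]
 [599.38 126.25  35.  ]
 [610.8   -7.91  58.  ]
 [548.06  23.    58.  ]]
61.35973324135806 45.16541911662413
63.97059380517993 138.6427588341043
[[-0.94 -0.34 -0.  ]
 [-0.34  0.94  0.  ]
 [ 0.    0.   -1.  ]] [ 212.26 -587.31  230.35]
```

>>> step_arm([
  {"slide": [-30, 24, 0], "dr": [0, 0, 0.3], "jaw": 85},
  {"slide": [-75, 60, 0], "dr": [0, 0, 0.7], "jaw": 85},
  {"slide": [-120, 96, 0], "dr": [0, 0, 1.2], "jaw": 85},
  {"slide": [-165, 132, 0], "dr": [0, 0, 1.6], "jaw": 85},
  {"slide": [-210, 168, 0], "dr": [0, 0, 2.1], "jaw": 85},
  {"slide": [-255, 204, 0], "dr": [0, 0, 2.5], "jaw": 85},
  {"slide": [-300, 240, 0], "dr": [0, 0, 3.0], "jaw": 85},
  {"slide": [-340, 272, 0], "dr": [0, 0, 3.4], "jaw": 85},
])

```text
clock: 1.1
position: [440.3, -214.4, 231.1]
ee_rot: [0.065, 0.998, 0.0, -0.0]
contact_force: [1.0, -0.2, 0.5]
gripper_width: 85.2
grasp_force: 0.0
```

```bash
cat >> h.py <<'E'
def togo(target,yaw):
    "tool-frame slide to world target; turn about tool z (8 deg units) so tool y has this yaw (deg)"
    s=arm.read_state();M=R.from_quat(s["ee_rot"]).as_matrix()
    y=np.degrees(np.arctan2(M[1,1],M[0,1]))
    print("clock",s["clock"],"pos",s["position"],"yaw",y,"zaxis",M[:,2],"F",s["contact_force"],"jaw",s["gripper_width"],"q",s["joints"])
    print("slide",M.T@(np.array(target)-s["position"]),"turn",(y-yaw)/8)
E
python3 -c "
from h import *
togo([595,38,160],63.7)"
```

```text
clock 1.1 pos [ 440.29 -214.45  231.15] yaw 82.59619820333967 zaxis [-0.  0. -1.] F [ 1.   -0.19  0.5 ] jaw 85.16377586016806 q [-0.12  0.15 -0.31 -0.   -1.1  -1.58]
slide [-120.92  270.27   71.15] turn 2.362024775417458
```

>>> step_arm([
  {"slide": [-16, 36, 9], "dr": [0, 0, 0.3], "jaw": 85},
  {"slide": [-34, 76, 20], "dr": [0, 0, 0.7], "jaw": 85},
  {"slide": [-52, 116, 30], "dr": [0, 0, 1.1], "jaw": 85},
  {"slide": [-70, 156, 41], "dr": [0, 0, 1.4], "jaw": 85},
  {"slide": [-88, 196, 51], "dr": [0, 0, 1.8], "jaw": 85},
  {"slide": [-104, 236, 62], "dr": [0, 0, 2.1], "jaw": 85},
  {"slide": [-121, 270, 71], "dr": [0, 0, 2.36], "jaw": 85},
  {"slide": [-121, 270, 71], "dr": [0, 0, 2.36], "jaw": 85},
])

```text
clock: 2.1
position: [594.6, 37.8, 158.5]
ee_rot: [0.225, 0.974, -0.001, -0.001]
contact_force: [0.7, -0.1, 0.8]
gripper_width: 85.0
grasp_force: 0.0
```

```bash
python3 -c "
from h import *
import cv2,pickle
togo([595,38,160],63.7)
s=arm.read_state(); cv2.imwrite('pics/w1.png',optics.get_image('wrist')); pickle.dump(s,open('s1.pkl','wb'))"
```

```text
clock 2.1 pos [594.55  37.84 158.5 ] yaw 63.93868225576644 zaxis [-0. -0. -1.] F [ 0.66 -0.08  0.76] jaw 84.95987731933708 q [ 0.33  0.4  -0.17 -0.   -1.01 -2.36]
slide [-0.33  0.34 -1.5 ] turn 0.029835281970804317
```

View pics/w1.png

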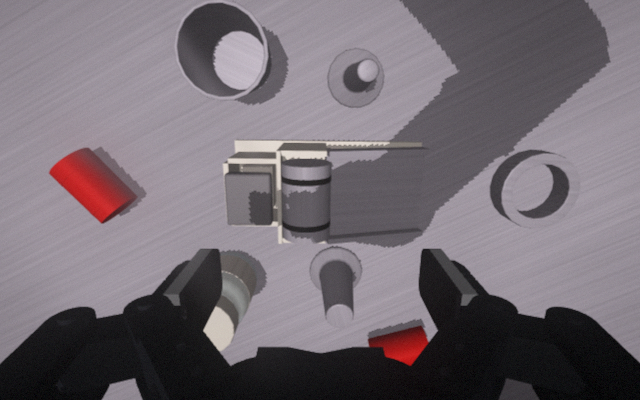

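The wrist picture shows the key plate at about (227–273, 172–224), the piston at (282–330, 160–238) and the ramp end at about x 425. The stand is aligned with the tool's y axis, which is image right. I'll take one zoomed crop for exact pixels.

```bash
python3 -c "
import cv2
a=cv2.imread('pics/w1.png')[130:255,215:440]
cv2.imwrite('pics/w1c.png',cv2.resize(cv2.convertScaleAbs(a,alpha=1.5),None,fx=3.5,fy=3.5,interpolation=cv2.INTER_CUBIC))"
```

```text
(no output)
```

View pics/w1c.png

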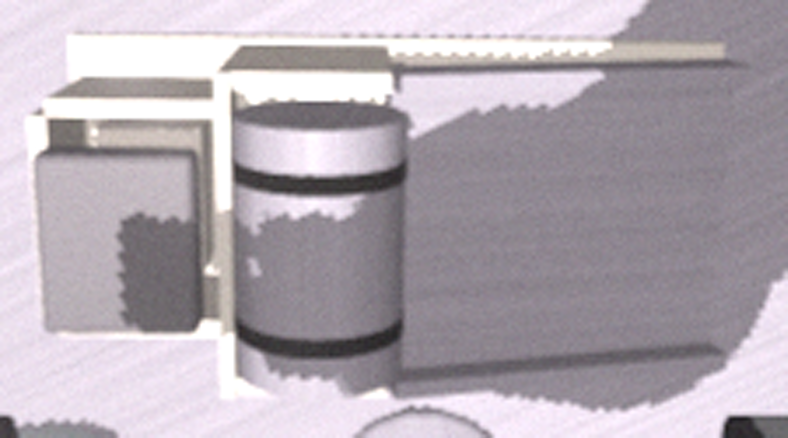

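```bash
python3 -c "
from h import *
import pickle
s=pickle.load(open('s1.pkl','rb'))
c=np.array([[38,152],[198,152],[200,330],[46,330],[320,180],[320,343],[724,55],[718,348]])
uv=(c+.5)/3.5-.5+[215,130]
P=cast('wrist',uv,[63,63,63,63,79,79,38,38]);print(P)
M=R.from_quat(s['ee_rot']).as_matrix();T=(P-s['position'])@M;print(T)
k=P[:4].mean(0);print('key',k,'piston',P[4:6].mean(0),'end',P[6:].mean(0))
for a in (P[1]-P[0],P[2]-P[3],P[1]-P[2],P[0]-P[3],P[4]-P[5],P[6:].mean(0)-k): print(np.degrees(np.arctan2(a[1],a[0])),np.hypot(*a[:2]))
"
```

```text
Traceback (most recent call last):
  File "h.py", line 8, in cast
    T=np.eye(4);T[:3,:3]=R.from_quat(state["ee_rot"]).as_matrix();T[:3,3]=state["position"];T=T@i["T_tool_cam"]
                                     ~~~~~^^^^^^^^^^
TypeError: 'NoneType' object is not subscriptable
```

```bash
python3 -c "
from h import *
import pickle
s=pickle.load(open('s1.pkl','rb'))
c=np.array([[38,152],[198,152],[200,330],[46,330],[320,180],[320,343],[724,55],[718,348]])
uv=(c+.5)/3.5-.5+[215,130]
P=cast('wrist',uv,[63,63,63,63,79,79,38,38],s);print(P)
M=R.from_quat(s['ee_rot']).as_matrix();T=(P-s['position'])@M;print(T)
k=P[:4].mean(0);print('key',k,'piston',P[4:6].mean(0),'end',P[6:].mean(0))
for a in (P[1]-P[0],P[2]-P[3],P[1]-P[2],P[0]-P[3],P[4]-P[5],P[6:].mean(0)-k): print(np.degrees(np.arctan2(a[1],a[0])),np.hypot(*a[:2]))
"
```

```text
[[548.67 -15.25  63.  ]
 [563.22  14.47  63.  ]
 [597.91  -3.77  63.  ]
 [583.29 -33.63  63.  ]
 [576.54  36.74  79.  ]
 [606.71  21.53  79.  ]
 [598.55 124.78  38.  ]
 [663.25  97.85  38.  ]]
[[ 17.71 -67.69  95.64]
 [ 17.69 -34.6   95.59]
 [-21.48 -35.75  95.51]
 [-21.47 -68.99  95.57]
 [ 15.55  -8.77  79.54]
 [-18.24  -9.18  79.48]
 [ 34.37  80.05 120.44]
 [-35.58  84.28 120.29]]
key [573.27  -9.55  63.  ] piston [591.62  29.13  79.  ] end [630.9  111.31  38.  ]
63.903155359202024 33.090663640780285
63.91230487499418 33.24128066448246
152.26496105433347 39.19220280348432
152.0451388000211 39.20210325290047
153.24497252874707 33.79068056356781
64.5095462572341 133.8915526527694
```

The key centre is at tool (-1.9, -51.8) and the piston at tool y ≈ -9, so the stand origin is at about (-1.6, -8.8). In the picture the open tips stand about 13 mm behind the TCP. I'll put the inner face of the key finger at stand y -30, which puts the ramp finger's at +55, and descend until the tips are about 72 mm high.

>>> step_arm([
  {"slide": [-0.4, 0.9, 14], "dr": [0, 0, 0], "jaw": 85},
  {"slide": [-0.8, 1.8, 30], "dr": [0, 0, 0], "jaw": 85},
  {"slide": [-1.2, 2.7, 46], "dr": [0, 0, 0], "jaw": 85},
  {"slide": [-1.6, 3.7, 62], "dr": [0, 0, 0.05], "jaw": 85},
  {"slide": [-1.6, 3.7, 78], "dr": [0, 0, 0.05], "jaw": 85},
  {"slide": [-1.6, 3.7, 92], "dr": [0, 0, 0.05], "jaw": 85},
  {"slide": [-1.6, 3.7, 99], "dr": [0, 0, 0.05], "jaw": 85},
  {"slide": [-1.6, 3.7, 99], "dr": [0, 0, 0.05], "jaw": 85},
])

```text
clock: 3.15
position: [597.1, 38.5, 60.8]
ee_rot: [0.23, 0.973, -0.0, -0.0]
contact_force: [0.1, 0.3, 0.5]
gripper_width: 85.3
grasp_force: 0.0
```

```bash
python3 -c "
from h import *
import cv2
togo([595,38,50],63.5)
cv2.imwrite('pics/w2.png',optics.get_image('wrist'));
a=optics.get_image('scene')[165:245,290:400]
cv2.imwrite('pics/s2.png',cv2.resize(a,None,fx=6,fy=6,interpolation=cv2.INTER_CUBIC))"
```

```text
clock 3.15 pos [597.13  38.52  60.76] yaw 63.39833031819158 zaxis [-0. -0. -1.] F [0.11 0.28 0.46] jaw 85.32630251167289 q [ 0.33  0.51 -0.27  0.   -0.8  -2.37]
slide [ 1.67 -1.41 10.77] turn -0.012708710226052133
```

View pics/w2.png

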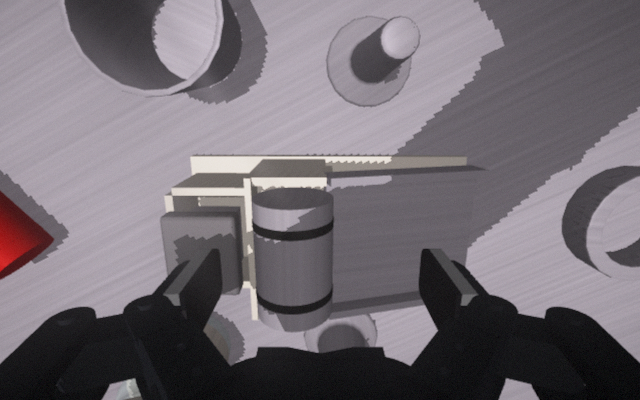

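View pics/s2.png

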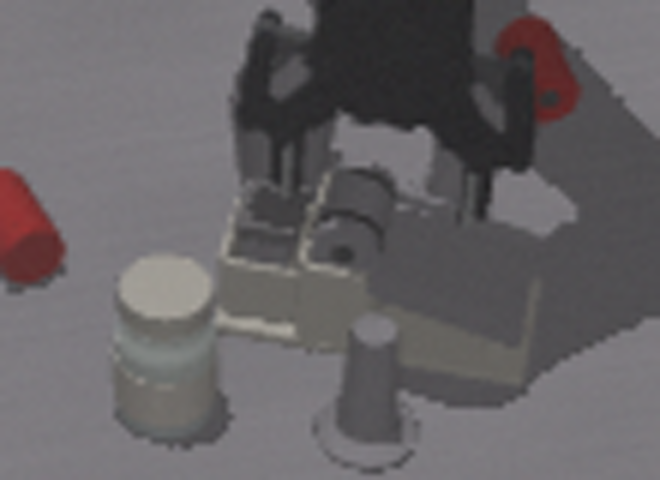

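In the wrist view the left tip (220,250) is over the key plate (163–243, 213–293), clear of the back wall, and the right tip (420,250) is over the ramp. The scene crop confirms this and shows the piston still in its nest. I'll start a guarded press.

>>> step_arm([
  {"slide": [0, 0, 4], "dr": [0, 0, 0], "jaw": 85},
  {"slide": [0, 0, 8], "dr": [0, 0, 0], "jaw": 85},
  {"slide": [0, 0, 11], "dr": [0, 0, 0], "jaw": 85},
  {"slide": [0, 0, 13], "dr": [0, 0, 0], "jaw": 85},
  {"slide": [0, 0, 15], "dr": [0, 0, 0], "jaw": 85},
  {"slide": [0, 0, 16], "dr": [0, 0, 0], "jaw": 85},
  {"slide": [0, 0, 16], "dr": [0, 0, 0], "jaw": 85},
  {"slide": [0, 0, 16], "dr": [0, 0, 0], "jaw": 85},
])

```text
clock: 4.25
position: [597.2, 38.5, 45.4]
ee_rot: [0.23, 0.973, -0.0, -0.0]
contact_force: [-2.7, 0.1, 4.7]
gripper_width: 84.5
grasp_force: 2.3
```

The tip is in contact with the key at about 4 N, roughly as the height estimate predicted. I'll press on to the stop.

>>> step_arm([
  {"slide": [0, 0, 2], "dr": [0, 0, 0], "jaw": 85},
  {"slide": [0, 0, 4], "dr": [0, 0, 0], "jaw": 85},
  {"slide": [0, 0, 6], "dr": [0, 0, 0], "jaw": 85},
  {"slide": [0, 0, 7], "dr": [0, 0, 0], "jaw": 85},
  {"slide": [0, 0, 8], "dr": [0, 0, 0], "jaw": 85},
  {"slide": [0, 0, 8], "dr": [0, 0, 0], "jaw": 85},
  {"slide": [0, 0, 8], "dr": [0, 0, 0], "jaw": 85},
  {"slide": [0, 0, 8], "dr": [0, 0, 0], "jaw": 85},
])

```text
clock: 5.25
position: [597.6, 38.8, 37.5]
ee_rot: [0.23, 0.973, 0.0, 0.0]
contact_force: [-0.6, 2.1, 3.3]
gripper_width: 84.9
grasp_force: 1.9
```

```bash
python3 -c "
from h import *
import cv2
togo([595,38,37],63.5)
cv2.imwrite('pics/w3.png',optics.get_image('wrist'))"
```

```text
clock 5.25 pos [597.65  38.82  37.45] yaw 63.40223029185652 zaxis [ 0.  0. -1.] F [-0.63  2.09  3.26] jaw 84.93659961397088 q [ 0.33  0.54 -0.28 -0.   -0.74 -2.37]
slide [ 2.   -1.92  0.45] turn -0.012221213517935148
```

View pics/w3.png

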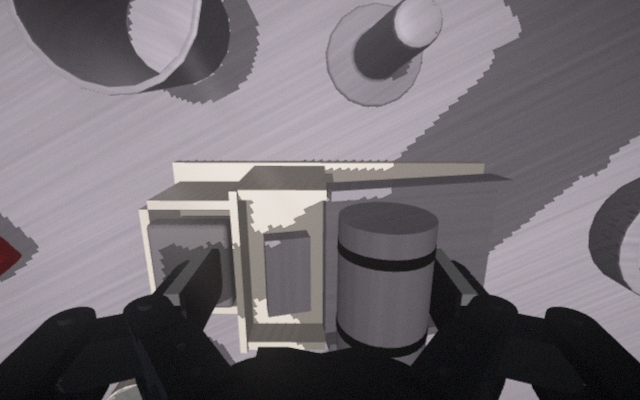

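The piston has popped out and now lies on the ramp (338–438, 203–350) against the right finger. The key is still held down by the left finger. I'll hold for a second so it settles.

>>> step_arm([
  {"slide": [0, 0, 0.5], "dr": [0, 0, 0], "jaw": 85},
  {"slide": [0, 0, 0.5], "dr": [0, 0, 0], "jaw": 85},
  {"slide": [0, 0, 0.5], "dr": [0, 0, 0], "jaw": 85},
  {"slide": [0, 0, 0.5], "dr": [0, 0, 0], "jaw": 85},
  {"slide": [0, 0, 0.5], "dr": [0, 0, 0], "jaw": 85},
  {"slide": [0, 0, 0.5], "dr": [0, 0, 0], "jaw": 85},
  {"slide": [0, 0, 0.5], "dr": [0, 0, 0], "jaw": 85},
  {"slide": [0, 0, 0.5], "dr": [0, 0, 0], "jaw": 85},
])

```text
clock: 6.3
position: [597.7, 38.9, 37.2]
ee_rot: [0.23, 0.973, 0.0, 0.001]
contact_force: [-0.8, 2.8, 4.7]
gripper_width: 85.2
grasp_force: 3.2
```

```bash
python3 -c "
from h import *
import cv2
a=optics.get_image('wrist').astype(int);b=cv2.imread('pics/w3.png').astype(int)
print('moved px in piston area',(abs(a-b).max(2)[190:350,330:445]>40).mean())
togo([595,38,37],63.5)
print(arm.job_done())"
```

```text
moved px in piston area 0.0
clock 6.35 pos [597.7  38.9  37.2] yaw 63.40959169406812 zaxis [ 0.  0. -1.] F [-0.36  2.79  5.07] jaw 84.99824834207264 q [ 0.34  0.54 -0.28 -0.   -0.74 -2.37]
slide [ 2.01 -2.02  0.19] turn -0.011301038241485095
the job is handed in; nothing more can be done
None
```

I handed the job in at 6.35 s: one finger is holding the key down and the piston is lying still on the ramp against the other finger; the verdict was not shown to me.

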